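# Clamp a label rail in the vise and hold its label holder home behind the lip

### The arm

A 7-joint arm with a two-finger parallel gripper is mounted at the origin on a cart in front of the work surface, level with it; the furniture and walls round the work are solid. World frame = base frame: x ahead of the robot, y to its left, z up, the work surface at z = 0. Lengths are in m, angles in rad, forces in N, time in s.
With the tool pointing down it reaches from about 0.4 to 0.85 m from the base axis. Payload 10.4 kg.
Tool frame: the origin (TCP) lies between the finger pads, 19 mm behind the fingertips; this is the grasp point; z points along the fingers, y is the line along which they close (so a half turn about z gives the same grasp; the last joint's range is limited). The gripper opens to 85 mm and grips with 20 to 120 N. Pads are 22 mm wide; open, the fingers measure 114 mm over their backs; the gripper's body (76 mm by 85 mm) begins 54 mm behind the grasp point. The pads swing forward as they close: fully open they stand 13 mm farther back than shut.
Start: joints at [1.261, 0.332, -0.065, 1.46, 0.022, 1.35, -0.088], TCP at [0.177, -0.599, 0.25] pointing down, gripper open.
Joint ranges: [-2.6, 2.6], [-0.5, 2.12], [-1.47, 1.34], [0.16, 2.42], [-1.27, 4.41], [0.06, 2.06], [-2.6, 2.6]. Speed limits (rad/s): [2.22, 2.22, 2.79, 2.79, 3.14, 3.14, 3.14].

### API

Orientations are given as a unit quaternion [x, y, z, w].
In Python, from workcell import get_obs, optics, job gives the robot as it stands. The module is installed in compiled form; this text tells all that it offers.
- The arm moves only by the tool send_rows, never from a script. Its argument "plan" is a list that holds one entry, the list of rows, each a list of 7 numbers: the turn, a rotation vector about the tool's x, y, z in units of 1.5 rad (1.0 is 1.5 rad), then the shift along the tool's x, y, z in units of 20 cm (1.0 is 20 cm), then the opening, from 0 (shut) to 1 (fully open). A call has 1 to 20 rows; each row shifts and turns the commanded pose from where the row before left it, along the tool's axes as they then stand; what a row does not reach is not made up. A row lasts 1/12 s, in which the tool goes at most 41.7 mm and 7.16 degrees, less where a joint would pass 70% of its speed; a pose out of reach is approached as far as the arm can. A call with a number of a shift or a turn outside -1 to 1 is refused whole. A call with a gripper value outside its range is refused whole. The fingers move at their own pace and stop on an object; "squeeze" is the grip in N (left out, the last holds). Time passes only in rows, so rows that do not move let the fingers close. It gives the time, the measured TCP pose, the force, the opening and the grip force at its end, in the units of the state.
- get_obs(): the state, without advancing time (a new reading comes with each control period).
- optics.camera(name): name is "scene" or "top" or "wrist"; returns the picture (384x512x3 uint8, red, green, blue); there is no depth.
- optics.get_calibration(name): a dict with "intrinsics" (3x3 intrinsics, pixels), "world_from_camera" (4x4, takes a point from camera to world coordinates); the wrist camera has in their place "T_tool_cam" (4x4, takes a point from camera to tool coordinates, whose origin is the TCP and whose axes are the flange's). Camera axes: x right, y up, looking along -z (the intrinsics and any distortion apply to the point x, -y, -z); pixel columns grow to the right and rows downward; lengths in m; the calibration is good to about 2 mm. The wrist camera is an equidistant fisheye: a pixel r from the principal point sees the ray r / f radians off the axis. A picture is of the moment at which its call begins: read the wrist's pose just before it. get_calibration takes no time and is no camera call.
- job.hand_in(): hands the job in; it is judged then, once.
The state is a dict: "clock": time; "joint_pos": joint angles; "joint_velocities": joint speeds; "tau": joint torques, N m; "position": TCP position; "ee_rot": TCP orientation; "ft_force": force on the tool from outside, world axes, zero at the start; "torque": the same for the moment, N m; "grip_width": opening from 0.0 (shut) to 1.0 (fully open); "grasp_force": force on a finger pad.
Only numpy, scipy, OpenCV 4.12 (cv2) and the standard library are available. Lean on these libraries where they do the work, as an engineer would, in place of code of your own. Each camera call takes 0.05 s, during which the arm holds its last target. There are 200 camera calls.

### The job

Wind the vise's crank clockwise until the jaw has slid onto the aluminium label rail and grips it tight. Then take the yellow label holder out of the slotted wooden batten and push it down behind the rail's springy front lip, centred along the rail and with its paper label facing the same way as the lip, until it is fully home against the rubber strip. Finish while still holding it there pressed down, so that I can put in the locking screws; leave the blue holder and the loose tools and spool alone.

Things in the scene. Friction and masses are not known exactly. Their poses are not given: they have to be found in the camera images.
- vise: bolted-down machine vise, dark blue-green casting, bright jaw plates, on a round base; 300 mm long with crank, 112 mm wide (base lugs 200 mm), jaw tops 104 mm above the worktop. Origin: centre of the base's underside. x runs along the screw from the crank (-x, to the robot) to the fixed jaw (face at x = 47 mm); z up. The rail stands on its ways, 60 mm above the worktop.
- crank (a joint): crank angle, rad; 0 = arm straight up; grows clockwise as seen from the crank's end (positive about the vise's +x); 8 mm of jaw travel a turn. Starts at 1.2 to 5.1; turns with about 4 N until the jaw meets the rail at 9.05, then stiffens: 10 N or more at the grip (9.2 to 9.5) is tight. Let go, it springs back to 9.13 and stays, gripping with about 90 N.
- jaw: moving jaw of the vise, between crank and rail, 110 mm wide; the crank slides it towards the fixed jaw. Origin: bottom of the joint between casting and steel jaw plate, 8 mm behind the plate's face
- grip_mid (a point): middle of the crank's black grip, a spinning sleeve 18 mm thick, 46 mm long, lying along the vise's x, 38 mm off the crank's axis. It runs in an upright circle, 34 to 110 mm above the worktop, and can be held from above all the way round by fingers closing along the vise's y, TCP 6 to 8 mm above its middle so that the gripper's body clears the crank's hub.
- crank_axis (a point): point on the crank's axis level with the middle of the grip, 72 mm above the worktop. Grip middle = this point + 38 mm x (-sin(angle) along the vise's y, cos(angle) upwards)
- rail: aluminium shelf-edge label rail, 140 mm long, 80 mm high, standing loose between the jaws. Origin: middle of its lower face; y along its length, z up, lip on its -x side (towards the crank). The jaws grip its 14 mm thick, 50 mm high foot. Above that is a pocket, open at top and ends, between a rigid web at the back (face at x = 2.5 mm, edge bevelled, top at z = 80 mm) and the lip.
- rail_lip: thin springy steel lip in front of the rail's pocket, 140 mm long; it stands 4 mm from the web at its narrowest (72 mm above the rail's origin), is flared out above that (up to 79 mm), and gives way by 1 mm when the tongue is pushed down behind it, which takes about 5 N. Origin: its lower edge
- rail_mouth (a point): middle of the mouth of the rail's pocket, 80 mm above the rail's origin, at the level of the web's top. The funnel between web and flare is about 9 mm wide; a tongue in the pocket is centred on this point.
- rubber_strip: black rubber strip along the bottom of the rail's pocket; untouched, its top lies 61.5 mm above the rail's origin. It gives 1 mm for every 3 N and pushes back. Origin: pocket bottom, 50.5 mm above the rail's origin.
- holder_yellow: yellow plastic label holder, upright in the batten's groove, 60 g. Origin: middle of its tongue's lower edge; z up, y along its width, paper label on its -x face. Tongue 5 mm thick, 60 wide, 22 high, toe tapered to 2.6; above it (z = 22 to 64 mm) the 14 mm thick, 80 mm wide frame, to grip front and back. Fully home its origin is 58 mm above the rail's and its shoulders meet the web's top.
- holder_yellow_grip (a point): in the middle of the yellow holder's frame, 50 mm above its origin: a good place for the TCP when gripping it front and back (fingertips then 31 mm above the tongue's lower edge, clear of batten and rail). Pushing it home takes about 15 to 20 N.
- holder_yellow_face (a point): middle of the yellow holder's paper label, on its -x face
- holder_blue: blue label holder of the same shape, standing in the same groove beside the yellow one; a spare that stays there. Origin as for the yellow one
- batten: fixed wooden batten 230 x 50 x 30 mm with a groove 7 mm wide and 24 mm deep along its length (its y); the holders stand in the groove with their frames resting on its top. Origin: centre of its underside
- driver_red: red screwdriver, 220 mm, lying loose to the right of the vise; leave alone
- hexkey: steel hex key, 103 mm, lying loose to the right of the vise; leave alone
- wire_spool: blue and white wire spool, 64 mm across, 34 mm high, standing loose behind the batten; leave alone
Things that resemble listed ones, but are neither listed nor needed, are in the scene too. Several things have the shape of the holder_yellow; the one meant has the colours described above.

How it is judged:
By the outcome, as a careful person would: the job done as asked, in the order asked, and still so for the second after the job is handed in, while the arm keeps its last pose, push and grip.
It also fails if it takes over 67 s, if anything falls off the work surface, if the arm or the gripper's body presses on something with over 40 N, if the wrist force passes 120 N, or if a joint passes its speed limit or range.

## Working session

There is one attempt and no reset: what is moved stays moved. The work goes in short steps, Python scripts to look and compute and a tool call to move; the robot and the scene stay as the last step left them, time stands still between calls to the robot, and variables do not carry over. Pictures are saved under pics/ and viewed, at most 10 in all, crops included, and the job is handed in when it is done.

Besides the shell and the picture viewer there is one more tool, called after "Request:" by a JSON object that holds its "method" and its "body", one argument or row to a line. send_rows: Moves the arm, as the interface text tells. Its arguments: {"type":"object","properties":{"plan":{"type":"array"},"squeeze":{"type":"number"}},"required":["plan"]}

```bash
mkdir -p pics
python3 - <<'E'
from workcell import get_obs, optics
import cv2,numpy as np
np.set_printoptions(precision=4,suppress=True)
s=get_obs();print(s)
for n in("scene","top","wrist"):
    c=optics.get_calibration(n);print(n,c)
    im=optics.camera(n);cv2.imwrite(f"pics/{n}0.png",im[:,:,::-1])
a=cv2.imread("pics/scene0.png");b=cv2.imread("pics/top0.png")
cv2.imwrite("pics/s0.png",cv2.resize(a,(800,600),interpolation=cv2.INTER_CUBIC))
cv2.imwrite("pics/t0.png",cv2.resize(b,(800,600),interpolation=cv2.INTER_CUBIC))
E
```

```text
{'clock': 0.0, 'joint_pos': array([ 1.2614,  0.3329, -0.0647,  1.461 ,  0.0216,  1.3499, -0.0885]), 'joint_velocities': array([ 0.0006,  0.0009,  0.0002, -0.001 ,  0.0001, -0.0002, -0.0012]), 'tau': array([ -0.0007, -62.5455,   0.0491, -39.1608,   0.0162,   0.01  ,
        -0.    ]), 'position': array([ 0.1767, -0.5991,  0.2492]), 'ee_rot': array([ 0.9897,  0.1429, -0.0001, -0.0007]), 'ft_force': array([-0.3919, -0.1655, -0.3283]), 'torque': array([-0.0162,  0.0132,  0.0127]), 'grasp_force': 0.0, 'grip_width': 0.9972118485913475}
scene {'intrinsics': array([[375.1607,   0.    , 253.9136],
       [  0.    , 375.1607, 187.6996],
       [  0.    ,   0.    ,   1.    ]]), 'world_from_camera': array([[-0.7515,  0.33  , -0.5713, -0.104 ],
       [-0.6596, -0.3971,  0.6382,  0.7674],
       [-0.0162,  0.8564,  0.5161,  0.7186],
       [ 0.    ,  0.    ,  0.    ,  1.    ]])}
top {'intrinsics': array([[365.3712,   0.    , 250.2504],
       [  0.    , 365.3712, 192.9859],
       [  0.    ,   0.    ,   1.    ]]), 'world_from_camera': array([[ 0.0033,  0.9943, -0.1069,  0.4432],
       [-1.    ,  0.0028, -0.005 , -0.0117],
       [-0.0047,  0.107 ,  0.9943,  1.3914],
       [ 0.    ,  0.    ,  0.    ,  1.    ]])}
wrist {'intrinsics': array([[297.3186,   0.    , 255.5454],
       [  0.    , 297.3186, 189.9166],
       [  0.    ,   0.    ,   1.    ]]), 'T_tool_cam': array([[ 0.0006,  0.9602,  0.2792,  0.0719],
       [ 1.    , -0.0007,  0.0004,  0.0008],
       [ 0.0006,  0.2792, -0.9602, -0.1233],
       [ 0.    ,  0.    ,  0.    ,  1.    ]])}
```

View pics/s0.png

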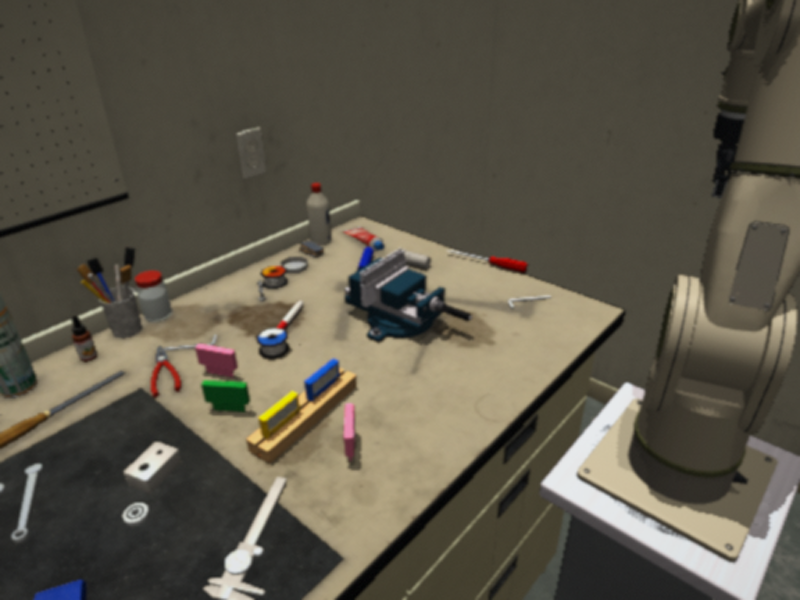

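View pics/t0.png

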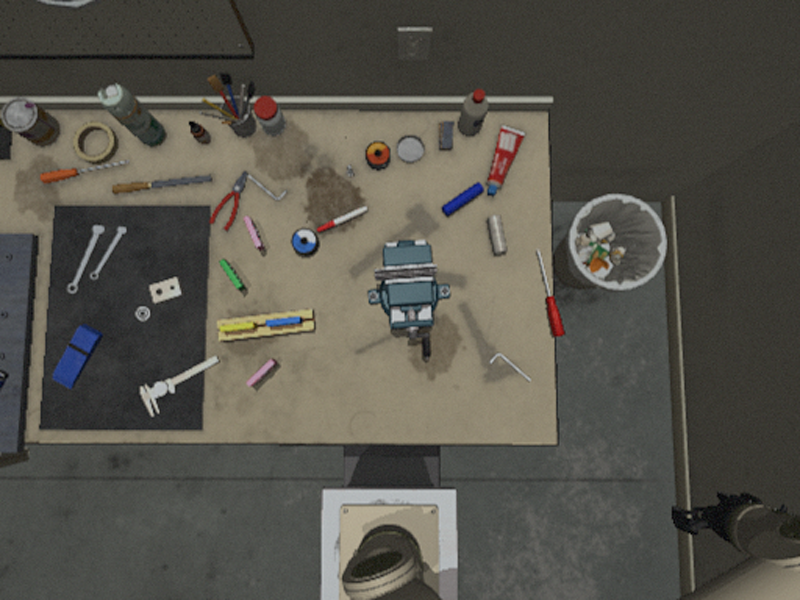

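Run:
```python
import cv2,numpy as np
s=cv2.imread("pics/scene0.png");t=cv2.imread("pics/top0.png")
def c(im,x,y,w,h,k):return cv2.resize(im[y:y+h,x:x+w],(w*k,h*k),interpolation=cv2.INTER_CUBIC)
cv2.imwrite("pics/ct.png",np.vstack([c(t,130,190,100,34,8)[:, :],c(t,225,148,100,41,8)*1][:1]+[c(t,228,148,100,41,8)]))
cv2.imwrite("pics/cs.png",np.hstack([c(s,155,225,80,74,5)*1,c(s,220,152,80,74,5)]))
cv2.imwrite("pics/ct.png",np.hstack([c(t,134,185,76,85,5),c(t,228,148,76,85,5)]))
```

```text
(no output)
```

View pics/ct.png

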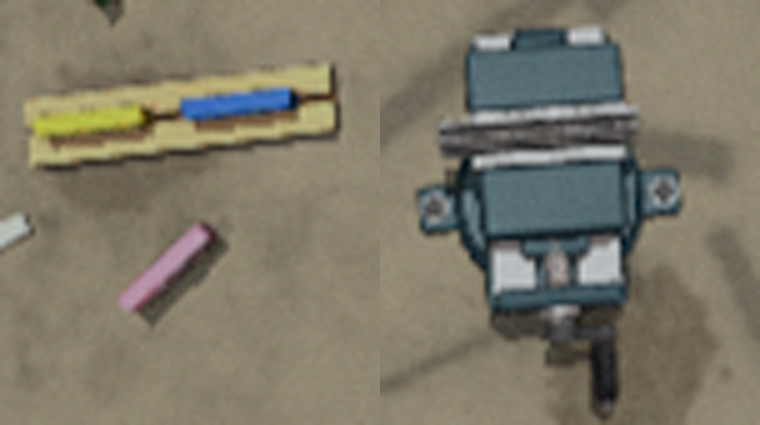

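View pics/cs.png

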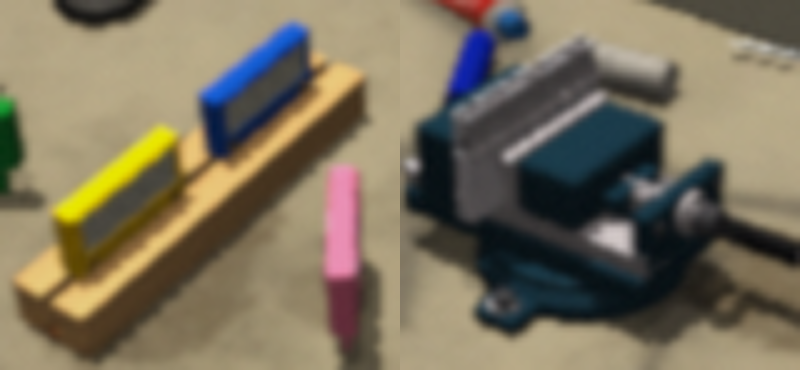

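```bash
cat > h.py <<'E'
import numpy as np,cv2
from workcell import get_obs, optics
from scipy.spatial.transform import Rotation as R
np.set_printoptions(precision=4,suppress=True)
def ray(name,uv,pose=None):
    c=optics.get_calibration(name);K=c["intrinsics"];uv=np.atleast_2d(np.array(uv,float))
    d=np.c_[(uv[:,0]-K[0,2])/K[0,0],(uv[:,1]-K[1,2])/K[1,1]]
    if name=="wrist":
        r=np.linalg.norm(d,axis=1);k=np.sinc(r/np.pi)
        v=np.c_[d[:,0]*k,-d[:,1]*k,-np.cos(r)]
        p,q=pose;T=np.eye(4);T[:3,:3]=R.from_quat(q).as_matrix();T[:3,3]=p
        T=T@c["T_tool_cam"]
    else:
        v=np.c_[d[:,0],-d[:,1],-np.ones(len(d))];T=c["world_from_camera"]
    return T[:3,3],v@T[:3,:3].T
def onz(name,uv,z,pose=None):
    o,v=ray(name,uv,pose);return o+v*((np.asarray(z)-o[2])/v[:,2])[:,None]
def proj(name,P,pose=None):
    c=optics.get_calibration(name);K=c["intrinsics"];P=np.atleast_2d(P)
    if name=="wrist":
        p,q=pose;T=np.eye(4);T[:3,:3]=R.from_quat(q).as_matrix();T[:3,3]=p
        T=T@c["T_tool_cam"]
    else:T=c["world_from_camera"]
    v=(P-T[:3,3])@T[:3,:3];v=v*[1,-1,-1]
    if name=="wrist":
        rr=np.linalg.norm(v[:,:2],axis=1);a=np.arctan2(rr,v[:,2])/np.maximum(rr,1e-9);d=v[:,:2]*a[:,None]
    else:d=v[:,:2]/v[:,2:]
    return d*[K[0,0],K[1,1]]+[K[0,2],K[1,2]]
def step(pos,yaw,cur=None):
    """from commanded pose to TCP target pos with tool down, yaw = world angle of tool x; in plan units"""
    s=cur or get_obs();Rc=R.from_quat(s["ee_rot"]) if cur is None else R.from_quat(cur["ee_rot"])
    Rt=R.from_euler('z',yaw)*R.from_euler('x',np.pi)
    w=(Rc.inv()*Rt).as_rotvec();d=np.array(pos)-s["position"]
    print("turn units",w/1.5,"deg",np.degrees(w),"shift units cur axes",Rc.inv().apply(d)/.2,"tgt axes",Rt.inv().apply(d)/.2)
E
python3 - <<'E'
from h import *
L=lambda a:[(134+u/5-.4,185+v/5-.4) for u,v in a]
V=lambda a:[(228+(u-380)/5-.4,148+v/5-.4) for u,v in a]
S1=lambda a:[(155+u/5-.4,225+v/5-.4) for u,v in a]
S2=lambda a:[(220+(u-400)/5-.4,152+v/5-.4) for u,v in a]
b=onz("top",L([(25,100),(330,65),(335,132),(33,167)]),.03);print("batten",b,b.mean(0))
y=onz("top",L([(33,118),(143,104),(149,122),(36,136)]),.072);print("yel",y,y.mean(0))
y=onz("scene",S1([(55,215),(165,127),(180,135),(75,222)]),.072);print("yel scene",y,y.mean(0))
l=onz("top",V([(434,206),(663,190)]),.015);print("lugs",l,l.mean(0))
print("fixjaw plate top",onz("top",V([(440,120),(636,105)]),.104))
print("rail top end",onz("top",V([(442,137),(635,122)]),.14))
print("movjaw plate top",onz("top",V([(473,163),(633,150)]),.104))
for z in(.04,.06,.08,.1):
  print(z,"grip",onz("top",V([(603,340),(605,408)]),z).ravel(),"scene",onz("scene",S2([(730,225),(795,250)]),z).ravel())
print("nut",onz("top",V([(562,320)]),.072),onz("scene",S2([(700,212)]),.072))
E
```

```text
batten [[0.5447 0.4126 0.03  ]
 [0.5717 0.1848 0.03  ]
 [0.5215 0.1802 0.03  ]
 [0.4947 0.4049 0.03  ]] [0.5332 0.2956 0.03  ]
yel [[0.5286 0.3933 0.072 ]
 [0.539  0.3138 0.072 ]
 [0.5259 0.3091 0.072 ]
 [0.5155 0.3906 0.072 ]] [0.5272 0.3517 0.072 ]
yel scene [[0.527  0.3967 0.072 ]
 [0.5365 0.318  0.072 ]
 [0.5256 0.317  0.072 ]
 [0.5154 0.3933 0.072 ]] [0.5261 0.3562 0.072 ]
lugs [[ 0.6071  0.0403  0.015 ]
 [ 0.6198 -0.1335  0.015 ]] [ 0.6134 -0.0466  0.015 ]
fixjaw plate top [[ 0.6583  0.0331  0.104 ]
 [ 0.6695 -0.1068  0.104 ]]
rail top end [[ 0.6403  0.0303  0.14  ]
 [ 0.6512 -0.1034  0.14  ]]
movjaw plate top [[ 0.6274  0.0094  0.104 ]
 [ 0.637  -0.1045  0.104 ]]
0.04 grip [ 0.5047 -0.0862  0.04    0.4547 -0.0876  0.04  ] scene [ 0.5269 -0.0962  0.04    0.4756 -0.0991  0.04  ]
0.06 grip [ 0.5038 -0.0851  0.06    0.4546 -0.0864  0.06  ] scene [ 0.5083 -0.0708  0.06    0.4585 -0.0735  0.06  ]
0.08 grip [ 0.5029 -0.084   0.08    0.4544 -0.0853  0.08  ] scene [ 0.4897 -0.0453  0.08    0.4414 -0.048   0.08  ]
0.1 grip [ 0.502  -0.0829  0.1     0.4542 -0.0842  0.1   ] scene [ 0.4711 -0.0199  0.1     0.4243 -0.0225  0.1   ]
nut [[ 0.5176 -0.0549  0.072 ]] [[ 0.5216 -0.0556  0.072 ]]
```

Request:
{"method": "send_rows", "body": {
  "plan": [
    [[0,0,0.07,0.03,-0.04,0,0.6],[0,0,0.07,0.08,-0.1,0,0.6],[0,0,0,0.12,-0.157,0,0.6],[0,0,0,0.12,-0.157,0,0.6],[0,0,0,0.12,-0.157,0,0.6],[0,0,0,0.12,-0.157,0,0.6],[0,0,0,0.12,-0.157,0,0.6],[0,0,0,0.12,-0.157,0,0.6],[0,0,0,0.12,-0.157,0,0.6],[0,0,0,0.12,-0.157,0,0.6],[0,0,0,0.12,-0.157,0,0.6],[0,0,0,0.12,-0.157,0,0.6],[0,0,0,0.12,-0.157,0,0.6],[0,0,0,0.12,-0.157,0,0.6],[0,0,0,0.12,-0.157,0,0.6],[0,0,0,0.12,-0.157,0,0.6],[0,0,0,0.08,-0.1,0,0.6],[0,0,0,0.03,-0.04,0,0.6],[0,0,0,0,0,0,0.6],[0,0,0,0,0,0,0.6]]
  ]
}}

```text
clock: 1.82
position: [0.5131, -0.0745, 0.2497]
ee_rot: [0.999, 0.038, -0.0, 0.0]
ft_force: [-0.5, -0.8, -0.3]
grip_width: 0.6
grasp_force: 0.0
```

Run:
```python
from h import *
s=get_obs();p=(s["position"],s["ee_rot"]);print(s["clock"],p,s["joint_pos"])
im=optics.camera("wrist");cv2.imwrite("pics/w1r.png",im[:,:,::-1])
cv2.imwrite("pics/w1.png",cv2.resize(im[:,:,::-1],(800,600),interpolation=cv2.INTER_CUBIC))
np.savez("pose1.npz",p=p[0],q=p[1])
```

```text
1.8167 (array([ 0.5131, -0.0745,  0.2497]), array([ 0.9993,  0.0385, -0.0004,  0.0001])) [ 0.5829  0.1403 -0.5715  1.7145  0.0786  1.3105 -1.4983]
```

View pics/w1.png

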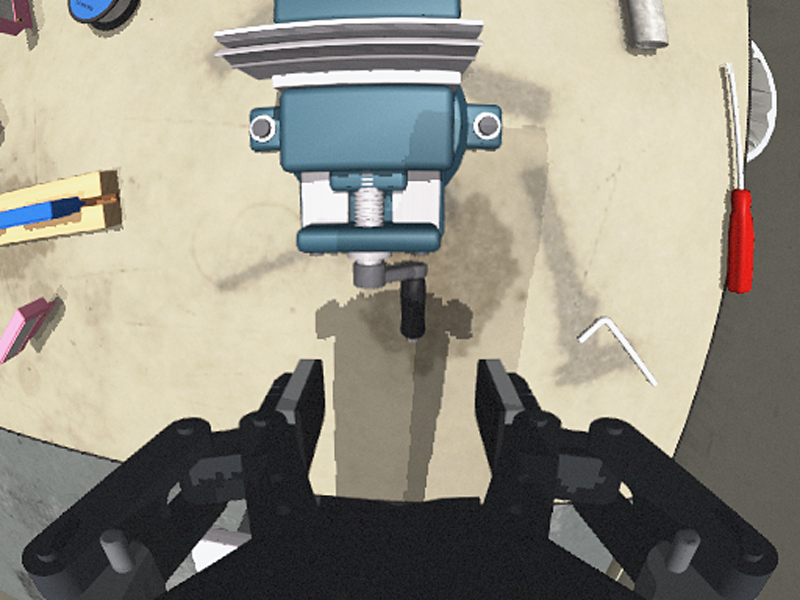

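Run:
```python
from h import *
d=np.load("pose1.npz");p=(d["p"],d["q"]);k=512/800
W=lambda a:[(u*k-.2,v*k-.2) for u,v in a]
l=onz("wrist",W([(262,129),(488,126)]),.018,p);print("lugs",l,l.mean(0),"yaw",-(l[0]-l[1])[0]/(l[0]-l[1])[1])
print("screw",onz("wrist",W([(368,185),(370,240),(370,273)]),[.08,.08,.09],p))
for z in(.04,.05,.06):print(z,onz("wrist",W([(413,284),(413,338)]),z,p).ravel())
print("rail web top",onz("wrist",W([(216,38),(483,22)]),.14,p))
print("lip top",onz("wrist",W([(225,62),(481,47)]),.139,p))
print("movjaw face edge",onz("wrist",W([(272,75),(462,73)]),.104,p))
print("casting back bottom edge",onz("wrist",W([(300,230),(440,228)]),.08,p))
```

```text
lugs [[ 0.6082  0.0389  0.018 ]
 [ 0.6217 -0.1337  0.018 ]] [ 0.615  -0.0474  0.018 ] yaw 0.07810570700363337
screw [[ 0.5712 -0.0506  0.08  ]
 [ 0.5362 -0.0542  0.08  ]
 [ 0.517  -0.0561  0.09  ]]
0.04 [ 0.499  -0.086   0.04    0.4564 -0.0897  0.04  ]
0.05 [ 0.5016 -0.0855  0.05    0.4602 -0.0891  0.05  ]
0.06 [ 0.5042 -0.085   0.06    0.4641 -0.0885  0.06  ]
rail web top [[ 0.6501  0.0317  0.14  ]
 [ 0.6638 -0.1052  0.14  ]]
lip top [[ 0.6366  0.0254  0.139 ]
 [ 0.6502 -0.1052  0.139 ]]
movjaw face edge [[ 0.6353  0.009   0.104 ]
 [ 0.6425 -0.1007  0.104 ]]
casting back bottom edge [[ 0.5397 -0.0086  0.08  ]
 [ 0.5474 -0.098   0.08  ]]
```

Request:
{"method": "send_rows", "body": {
  "plan": [
    [[0,0,0,-0.06,0.017,0.03,0.6],[0,0,0,-0.06,0.017,0.08,0.6],[0,0,0,-0.06,0.017,0.12,0.6],[0,0,0,0,0,0.16,0.6],[0,0,0,0,0,0.16,0.6],[0,0,0,0,0,0.14,0.6],[0,0,0,0,0,0.12,0.6],[0,0,0,0,0,0.09,0.6],[0,0,0,0,0,0.05,0.6],[0,0,0,0,0,0.026,0.6],[0,0,0,0,0,0,0.6],[0,0,0,0,0,0,0.6]]
  ],
  "squeeze": 40
}}

```text
clock: 2.87
position: [0.4788, -0.0874, 0.0556]
ee_rot: [0.999, 0.038, 0.0, 0.0]
ft_force: [0.1, -0.3, 0.3]
grip_width: 0.599
grasp_force: 0.0
```

Run:
```python
from h import *
s=get_obs();p=(s["position"],s["ee_rot"]);print(p,s["joint_pos"])
im=optics.camera("wrist");cv2.imwrite("pics/w2.png",cv2.resize(im[:,:,::-1],(800,600)))
```

```text
(array([ 0.4788, -0.0874,  0.0556]), array([0.9993, 0.038 , 0.0005, 0.0003])) [ 0.574   0.2916 -0.5385  1.9975  0.19    0.8997 -1.5595]
```

View pics/w2.png

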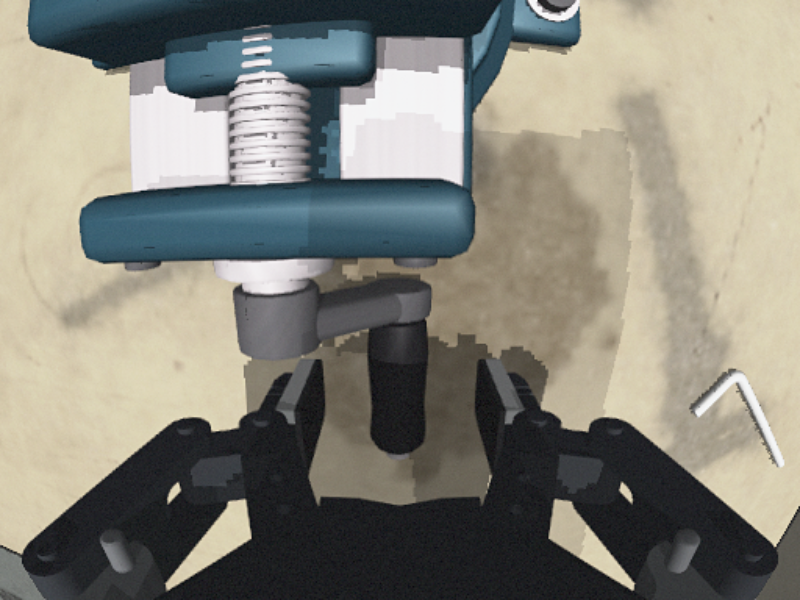

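Request:
{"method": "send_rows", "body": {
  "plan": [
    [[0,0,0,0,0,0,0.1],[0,0,0,0,0,0,0.1],[0,0,0,0,0,0,0.1],[0,0,0,0,0,0,0.1],[0,0,0,0,0,0,0.1],[0,0,0,0,0,0,0.1]]
  ],
  "squeeze": 40
}}

```text
clock: 3.42
position: [0.4788, -0.0866, 0.0552]
ee_rot: [0.999, 0.039, 0.0, 0.0]
ft_force: [0.3, 1.3, 3.8]
grip_width: 0.193
grasp_force: 38.9
```

Run:
```python
from h import *
s=get_obs();print(s["position"],s["ft_force"],s["grip_width"],s["grasp_force"])
# plan: rows dy,dz (tool) from angle 2.27, with 0.2 rad steps
a=2.27+np.arange(0,37)*.2
y=.038*np.sin(a);z=-.038*np.cos(a)
print(np.c_[a[1:],np.diff(y)/.2,np.diff(z)/.2])
```

```text
[ 0.4788 -0.0866  0.0552] [0.2795 1.2906 3.8359] 0.19320507842997076 38.90063835811816
[[ 2.47   -0.0272  0.0265]
 [ 2.67   -0.0319  0.0205]
 [ 2.87   -0.0353  0.0138]
 [ 3.07   -0.0374  0.0065]
 [ 3.27   -0.0379 -0.0011]
 [ 3.47   -0.037  -0.0086]
 [ 3.67   -0.0345 -0.0158]
 [ 3.87   -0.0307 -0.0223]
 [ 4.07   -0.0256 -0.028 ]
 [ 4.27   -0.0196 -0.0325]
 [ 4.47   -0.0127 -0.0357]
 [ 4.67   -0.0054 -0.0376]
 [ 4.87    0.0022 -0.0379]
 [ 5.07    0.0097 -0.0367]
 [ 5.27    0.0168 -0.034 ]
 [ 5.47    0.0232 -0.03  ]
 [ 5.67    0.0287 -0.0248]
 [ 5.87    0.033  -0.0186]
 [ 6.07    0.0361 -0.0117]
 [ 6.27    0.0377 -0.0043]
 [ 6.47    0.0378  0.0033]
 [ 6.67    0.0364  0.0107]
 [ 6.87    0.0335  0.0177]
 [ 7.07    0.0293  0.0241]
 [ 7.27    0.024   0.0294]
 [ 7.47    0.0177  0.0336]
 [ 7.67    0.0106  0.0364]
 [ 7.87    0.0032  0.0378]
 [ 8.07   -0.0044  0.0377]
 [ 8.27   -0.0118  0.0361]
 [ 8.47   -0.0187  0.033 ]
 [ 8.67   -0.0249  0.0286]
 [ 8.87   -0.0301  0.0231]
 [ 9.07   -0.0341  0.0167]
 [ 9.27   -0.0367  0.0096]
 [ 9.47   -0.0379  0.0021]]
```

Request:
{"method": "send_rows", "body": {
  "plan": [
    [[0,0,0,0,-0.014,0.0135,0.1],[0,0,0,0,-0.0138,0.013,0.1],[0,0,0,0,-0.032,0.0205,0.1],[0,0,0,0,-0.0353,0.0138,0.1],[0,0,0,0,-0.0374,0.0065,0.1],[0,0,0,0,-0.019,-0.0005,0.1],[0,0,0,0,-0.019,-0.0005,0.1],[0,0,0,0,0,0,0.1]]
  ]
}}

```text
clock: 4.08
position: [0.4761, -0.052, 0.0415]
ee_rot: [0.999, 0.039, 0.0, -0.0]
ft_force: [5.2, 1.5, -3.3]
grip_width: 0.193
grasp_force: 39.1
```

Run:
```python
from h import *
s=get_obs();print(s["position"],s["ft_force"],s["torque"],s["grip_width"],s["grasp_force"])
```

```text
[ 0.4761 -0.052   0.0415] [ 5.2221  1.4625 -3.3401] [ 0.2927 -0.9906 -0.0466] 0.19325800151455658 39.093449246083765
```

Request:
{"method": "send_rows", "body": {
  "plan": [
    [[0,0,0,0,-0.037,-0.0086,0.1],[0,0,0,0,-0.0345,-0.0158,0.1],[0,0,0,0,-0.0307,-0.0223,0.1],[0,0,0,0,-0.0256,-0.028,0.1],[0,0,0,0,-0.0196,-0.0325,0.1],[0,0,0,0,-0.0127,-0.0357,0.1],[0,0,0,0,-0.0054,-0.0376,0.1],[0,0,0,0,0.0022,-0.0379,0.1],[0,0,0,0,0.0097,-0.0367,0.1],[0,0,0,0,0.0168,-0.034,0.1],[0,0,0,0,0.0232,-0.03,0.1],[0,0,0,0,0,0,0.1]]
  ]
}}

```text
clock: 5.08
position: [0.4744, -0.0304, 0.1061]
ee_rot: [0.999, 0.038, 0.001, -0.0]
ft_force: [2.1, 0.8, 3.6]
grip_width: 0.194
grasp_force: 40.4
```

Run:
```python
from h import *
s=get_obs();print(s["position"],s["ft_force"],s["torque"],s["grip_width"],s["grasp_force"])
```

```text
[ 0.4744 -0.0304  0.1061] [2.0953 0.7502 3.6255] [ 0.0663 -0.5554 -0.0553] 0.19437892543519775 40.42243293753927
```

Request:
{"method": "send_rows", "body": {
  "plan": [
    [[0,0,0,0,0.0287,-0.0248,0.1],[0,0,0,0,0.033,-0.0186,0.1],[0,0,0,0,0.0361,-0.0117,0.1],[0,0,0,0,0.0377,-0.0043,0.1],[0,0,0,0,0.0378,0.0033,0.1],[0,0,0,0,0.0364,0.0107,0.1],[0,0,0,0,0.0335,0.0177,0.1],[0,0,0,0,0.0293,0.0241,0.1],[0,0,0,0,0.024,0.0294,0.1],[0,0,0,0,0.0177,0.0336,0.1],[0,0,0,0,0.0106,0.0364,0.1],[0,0,0,0,0.0032,0.0378,0.1],[0,0,0,0,-0.0044,0.0377,0.1],[0,0,0,0,-0.0118,0.0361,0.1],[0,0,0,0,-0.0187,0.033,0.1],[0,0,0,0,-0.0249,0.0286,0.1],[0,0,0,0,-0.0301,0.0231,0.1],[0,0,0,0,0,0,0.1],[0,0,0,0,0,0,0.1]]
  ]
}}

```text
clock: 6.67
position: [0.4779, -0.0766, 0.0465]
ee_rot: [0.999, 0.039, 0.0, -0.0]
ft_force: [5.7, 5.0, -0.8]
grip_width: 0.193
grasp_force: 40.0
```

Run:
```python
from h import *
s=get_obs();print(s["position"],s["ft_force"],s["torque"],s["grip_width"],s["grasp_force"])
```

```text
[ 0.4779 -0.0766  0.0465] [ 5.6594  4.9756 -0.8052] [ 0.9393 -1.08   -0.0869] 0.19318636076130757 40.02001003074838
```

Request:
{"method": "send_rows", "body": {
  "plan": [
    [[0,0,0,0,-0.0167,0.0095,0.1],[0,0,0,0,-0.0174,0.0075,0.1],[0,0,0,0,-0.0181,0.0058,0.1],[0,0,0,0,0,0,0.1],[0,0,0,0,0,0,0.1]]
  ]
}}

```text
clock: 7.08
position: [0.4773, -0.0676, 0.0425]
ee_rot: [0.999, 0.038, 0.0, 0.0]
ft_force: [4.5, -1.4, 3.6]
grip_width: 0.194
grasp_force: 40.4
```

Run:
```python
from h import *
s=get_obs();print(s["position"],s["ft_force"],s["torque"],s["grip_width"],s["grasp_force"])
```

```text
[ 0.4773 -0.0676  0.0425] [ 4.5473 -1.3776  3.5503] [-0.0919 -0.9188 -0.0668] 0.1940433835444532 40.411818668289925
```

Request:
{"method": "send_rows", "body": {
  "plan": [
    [[0,0,0,0,-0.0185,0.0035,0.1],[0,0,0,0,-0.0188,0.0015,0.1],[0,0,0,0,0,0,0.1],[0,0,0,0,0,0,0.1]]
  ]
}}

```text
clock: 7.42
position: [0.4768, -0.0617, 0.0414]
ee_rot: [0.999, 0.038, 0.001, 0.001]
ft_force: [6.2, -7.2, 0.4]
grip_width: 0.192
grasp_force: 40.1
```

Run:
```python
from h import *
s=get_obs();print(s["position"],s["ft_force"],s["torque"],s["grip_width"],s["grasp_force"])
```

```text
[ 0.4768 -0.0617  0.0414] [ 6.2023 -7.1883  0.3769] [-1.4154 -1.3509 -0.0779] 0.1917658585019722 40.1469474041869
```

Request:
{"method": "send_rows", "body": {
  "plan": [
    [[0,0,0,0,-0.0185,0,0.1],[0,0,0,0,-0.0185,-0.001,0.1],[0,0,0,0,0,0,0.1],[0,0,0,0,0,0,0.1]]
  ]
}}

```text
clock: 7.75
position: [0.4762, -0.0558, 0.0413]
ee_rot: [0.999, 0.037, 0.001, 0.002]
ft_force: [9.6, -12.4, -7.2]
grip_width: 0.193
grasp_force: 39.7
```

Run:
```python
from h import *
s=get_obs();print(s["position"],s["ft_force"],s["torque"],s["grip_width"],s["grasp_force"])
```

```text
[ 0.4762 -0.0558  0.0413] [  9.6046 -12.4323  -7.2437] [-2.5751 -1.9301 -0.1284] 0.1927099252127902 39.6779498840624
```

Request:
{"method": "send_rows", "body": {
  "plan": [
    [[0,0,0,0,-0.006,0,0.1],[0,0,0,0,0,0,0.1],[0,0,0,0,0,0,0.1],[0,0,0,0,0.02,0,0.1],[0,0,0,0,0.02,0,0.1],[0,0,0,0,0.02,0,0.1],[0,0,0,0,0,0,0.65],[0,0,0,0,0,0,0.65],[0,0,0,0,0,0,0.65],[0,0,0,0,0,0,0.65],[0,0,0,0,0,-0.04,0.65],[0,0,0,0,0,-0.1,0.65],[0,0,0,0,0,-0.18,0.65],[0,0,0,0,0,-0.2,0.65],[0,0,0,0,0,-0.2,0.65],[0,0,0,0,0,-0.2,0.65],[0,0,0,0.05,0,-0.1,0.65],[0,0,0,0.05,0,-0.03,0.65],[0,0,0,0,0,0,0.65],[0,0,0,0,0,0,0.65]]
  ]
}}

```text
clock: 9.42
position: [0.4963, -0.0612, 0.2516]
ee_rot: [0.999, 0.039, -0.0, -0.0]
ft_force: [0.5, 0.8, -0.9]
grip_width: 0.652
grasp_force: 0.0
```

Run:
```python
from h import *
s=get_obs();p=(s["position"],s["ee_rot"]);print(p,s["ft_force"])
im=optics.camera("wrist");cv2.imwrite("pics/w3r.png",im[:,:,::-1])
t=optics.camera("top");cv2.imwrite("pics/t3r.png",t[:,:,::-1])
cv2.imwrite("pics/w3.png",cv2.resize(im[0:200,130:400,::-1],(800,593),interpolation=cv2.INTER_CUBIC))
np.savez("pose3.npz",p=p[0],q=p[1])
```

```text
(array([ 0.4963, -0.0612,  0.2516]), array([ 0.9992,  0.0388, -0.0001, -0.0001])) [ 0.4528  0.8148 -0.9065]
```

View pics/w3.png

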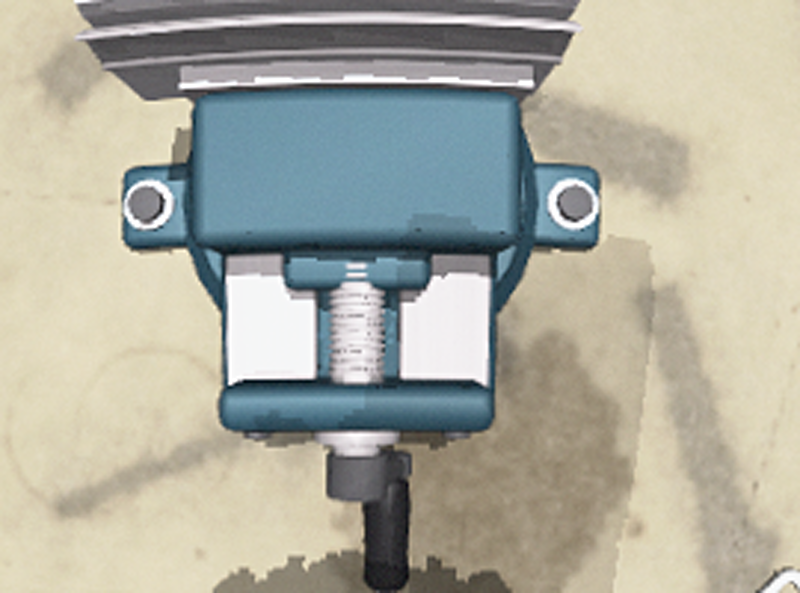

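Run:
```python
from h import *
d=np.load("pose3.npz");p=(d["p"],d["q"])
W=lambda a:[(130+(u+.5)*270/800-.5,(v+.5)*200/593-.5) for u,v in a]
l=onz("wrist",W([(77,37),(579,26)]),.139,p);print("lip",l,l.mean(0),np.linalg.norm(l[0]-l[1]))
l=onz("wrist",W([(147,203),(574,203)]),.018,p);print("lugs",l,l.mean(0))
l=onz("wrist",W([(180,86),(533,86)]),.104,p);print("jaw plate",l,l.mean(0),np.linalg.norm(l[0]-l[1]))
t=cv2.imread("pics/t3r.png")
a=cv2.resize(t[155:190,230:285],(660,420),interpolation=cv2.INTER_CUBIC)
cv2.imwrite("pics/t3.png",a)
```

```text
lip [[ 0.644   0.0317  0.139 ]
 [ 0.655  -0.1051  0.139 ]] [ 0.6495 -0.0367  0.139 ] 0.137279319820224
lugs [[ 0.6094  0.0392  0.018 ]
 [ 0.6222 -0.1332  0.018 ]] [ 0.6158 -0.047   0.018 ]
jaw plate [[ 0.6375  0.0089  0.104 ]
 [ 0.6451 -0.0991  0.104 ]] [ 0.6413 -0.0451  0.104 ] 0.10833481514101886
```

View pics/t3.png

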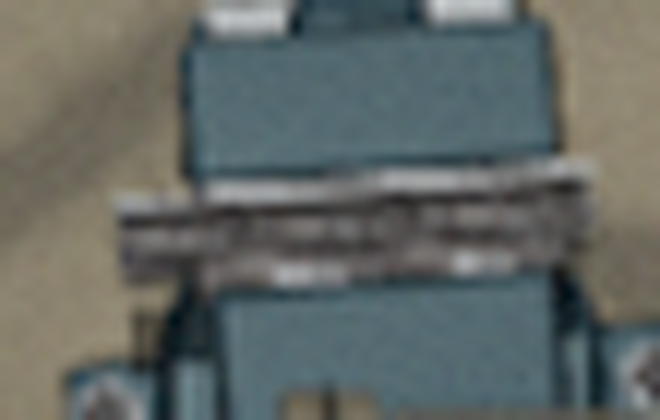

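Request:
{"method": "send_rows", "body": {
  "plan": [
    [[0,0,-0.0768,0,0,0,0.65],[0,0,-0.0768,0,0,0,0.65],[0,0,-0.0768,0,0,0,0.65],[0,0,-0.0768,0,0,0,0.65],[0,0,-0.0768,0,0,0,0.65],[0,0,-0.0768,0,0,0,0.65],[0,0,-0.0768,0,0,0,0.65],[0,0,-0.0768,0,0,0,0.65],[0,0,-0.0768,0,0,0,0.65],[0,0,-0.0768,0,0,0,0.65],[0,0,-0.0768,0,0,0,0.65],[0,0,-0.0768,0,0,0,0.65],[0,0,-0.0768,0,0,0,0.65],[0,0,-0.0768,0,0,0,0.65],[0,0,0,0,0,0,0.65]]
  ]
}}

```text
clock: 10.77
position: [0.4956, -0.0616, 0.2506]
ee_rot: [0.662, 0.75, -0.001, -0.001]
ft_force: [-0.2, -0.1, -0.3]
grip_width: 0.651
grasp_force: 0.0
```

Run:
```python
from h import *
s=get_obs();print(s["joint_pos"],s["position"]);step([.527,.33,.2],1.69);step([.527,.33,.2],1.69-np.pi)
l=onz("top",[(259,172.4)],.14);print("rail mid top",l)
```

```text
[ 0.6589  0.1034 -0.6607  1.7536  0.0654  1.3087  0.1082] [ 0.4956 -0.0616  0.2506]
turn units [-0.0013 -0.0003  0.0035] deg [-0.1083 -0.0277  0.2994] shift units cur axes [1.9232 0.3993 0.2533] tgt axes [1.9254 0.3888 0.2531]
turn units [ 0.0005 -0.002  -2.0909] deg [   0.0435   -0.1698 -179.7005] shift units cur axes [1.9232 0.3993 0.2533] tgt axes [-1.9254 -0.3888  0.2531]
rail mid top [[ 0.6496 -0.0354  0.14  ]]
```

Request:
{"method": "send_rows", "body": {
  "plan": [
    [[0,0,0,0.08,0.016,0.01,0.65],[0,0,0,0.16,0.032,0.02,0.65],[0,0,0,0.18,0.038,0.025,0.65],[0,0,0,0.18,0.038,0.025,0.65],[0,0,0,0.18,0.038,0.025,0.65],[0,0,0,0.18,0.038,0.025,0.65],[0,0,0,0.18,0.038,0.025,0.65],[0,0,0,0.18,0.038,0.025,0.65],[0,0,0,0.18,0.038,0.025,0.65],[0,0,0,0.18,0.038,0.025,0.65],[0,0,0,0.16,0.032,0.02,0.65],[0,0,0,0.08,0.016,0.003,0.65],[0,0,0,0,0,0,0.65],[0,0,0,0,0,0,0.65]]
  ]
}}

```text
clock: 11.93
position: [0.5294, 0.3298, 0.1999]
ee_rot: [0.664, 0.748, -0.001, -0.0]
ft_force: [0.8, -0.9, 0.4]
grip_width: 0.649
grasp_force: 0.0
```

Run:
```python
from h import *
s=get_obs();p=(s["position"],s["ee_rot"]);print(p,s["joint_pos"])
im=optics.camera("wrist");cv2.imwrite("pics/w4r.png",im[:,:,::-1])
cv2.imwrite("pics/w4.png",cv2.resize(im[:,:,::-1],(800,600),interpolation=cv2.INTER_CUBIC))
np.savez("pose4.npz",p=p[0],q=p[1])
h=cv2.cvtColor(im,cv2.COLOR_RGB2HSV);m=cv2.inRange(h,(25,170,90),(34,255,255))
n,lab,st,c=cv2.connectedComponentsWithStats(m);print(st[1:][st[1:,4]>60])
i=1+st[1:,4].argmax();pts=np.argwhere(lab==i)[:,::-1].astype(np.float32)
print(cv2.boxPoints(cv2.minAreaRect(pts)),(lab==i).sum())
cv2.imwrite("pics/m4.png",(lab==i).astype(np.uint8)*255)
```

```text
(array([0.5294, 0.3298, 0.1999]), array([ 0.6642,  0.7475, -0.0008, -0.0005])) [-0.0207  0.4846 -0.8194  1.4955  0.3582  1.3192 -0.7546]
[[250 114  17  53 106]
 [254 165  10  24 113]]
[[254. 165.]
 [263. 165.]
 [263. 188.]
 [254. 188.]] 113
```

View pics/w4.png

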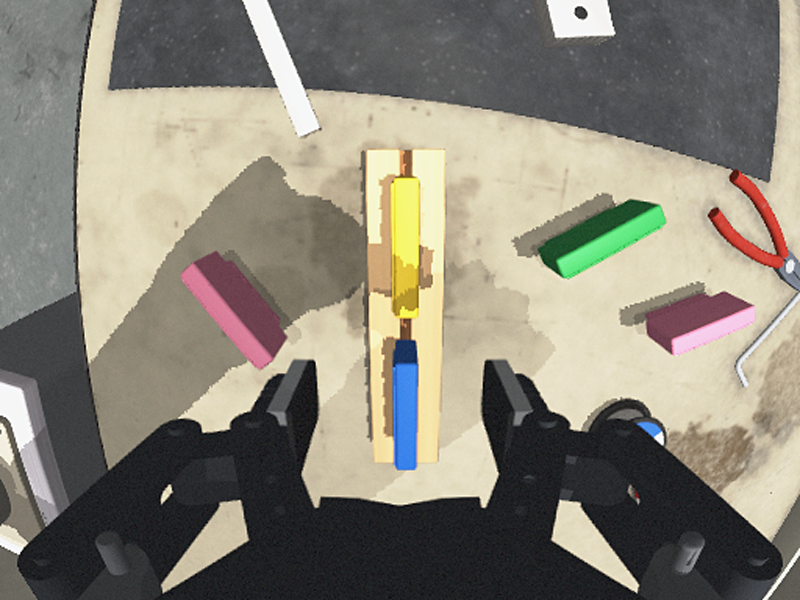

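Run:
```python
from h import *
d=np.load("pose4.npz");p=(d["p"],d["q"]);k=512/800
W=lambda a:[(u*k-.2,v*k-.2) for u,v in a]
l=onz("wrist",W([(391.5,177),(419,177),(418,318),(393,318)]),.072,p);print(l,l.mean(0))
b=onz("wrist",W([(366,150),(445,150),(438,462),(371.5,462)]),.03,p);print("batten",b,b.mean(0))
e=b[:2].mean(0)-b[2:].mean(0);print("yaw",-e[0]/e[1])
e=l[:2].mean(0)-l[2:].mean(0);print("yaw",-e[0]/e[1])
T=R.from_quat(p[1]).as_matrix();print("tool x yaw",np.arctan2(T[1,0],T[0,0])-np.pi/2)
step([l.mean(0)[0],l.mean(0)[1],.088],1.692)
```

```text
[[0.5184 0.3932 0.072 ]
 [0.533  0.395  0.072 ]
 [0.5425 0.3162 0.072 ]
 [0.5283 0.3145 0.072 ]] [0.5305 0.3547 0.072 ]
batten [[0.4999 0.4073 0.03  ]
 [0.5487 0.4132 0.03  ]
 [0.577  0.1872 0.03  ]
 [0.5261 0.1813 0.03  ]] [0.5379 0.2973 0.03  ]
yaw 0.12040502314062405
yaw 0.12351985823262453
tool x yaw 0.11793428948969353
turn units [-0.0008  0.0007 -0.003 ] deg [-0.0681  0.0583 -0.262 ] shift units cur axes [0.1303 0.018  0.5611] tgt axes [0.1296 0.0179 0.5612]
```

Request:
{"method": "send_rows", "body": {
  "plan": [
    [[0,0,-0.002,0.04,0.006,0.03,0.65],[0,0,0,0.05,0.006,0.08,0.65],[0,0,0,0.04,0.006,0.13,0.65],[0,0,0,0,0,0.14,0.65],[0,0,0,0,0,0.13,0.65],[0,0,0,0,0,0.1,0.65],[0,0,0,0,0,0.06,0.65],[0,0,0,0,0,0.04,0.65],[0,0,0,0,0,0,0.65],[0,0,0,0,0,0,0.65]]
  ],
  "squeeze": 30
}}

```text
clock: 12.82
position: [0.5311, 0.3556, 0.0593]
ee_rot: [0.663, 0.749, 0.0, 0.0]
ft_force: [-1.0, 0.9, -0.0]
grip_width: 0.649
grasp_force: 0.0
```

Run:
```python
from h import *
s=get_obs();print(s["ft_force"]);step([.5305,.3547,.058],1.692)
```

```text
[-0.9817  0.8741 -0.0158]
turn units [ 0.0002 -0.0002  0.0002] deg [ 0.0211 -0.0168  0.0155] shift units cur axes [-0.0042 -0.0034  0.0067] tgt axes [-0.0042 -0.0034  0.0067]
```

Request:
{"method": "send_rows", "body": {
  "plan": [
    [[0,0,0,-0.004,-0.003,0.006,0.1],[0,0,0,0,0,0,0.1],[0,0,0,0,0,0,0.1],[0,0,0,0,0,0,0.1],[0,0,0,0,0,0,0.1],[0,0,0,0,0,0,0.1]]
  ],
  "squeeze": 30
}}

```text
clock: 13.32
position: [0.5308, 0.3547, 0.0586]
ee_rot: [0.663, 0.749, 0.001, 0.0]
ft_force: [-0.8, -0.3, 6.9]
grip_width: 0.164
grasp_force: 30.3
```

Request:
{"method": "send_rows", "body": {
  "plan": [
    [[0,0,0,0,0,0,0.05],[0,0,0,0,0,0,0.05],[0,0,0,0,0,0,0.05]]
  ],
  "squeeze": 80
}}

```text
clock: 13.57
position: [0.5309, 0.3548, 0.0587]
ee_rot: [0.663, 0.749, 0.001, 0.0]
ft_force: [-0.7, -0.5, 5.6]
grip_width: 0.152
grasp_force: 78.6
```

Run:
```python
from h import *
s=get_obs();print(s["position"],s["ee_rot"],s["ft_force"],s["torque"],s["joint_pos"])
```

```text
[0.5309 0.3548 0.0587] [0.6628 0.7488 0.0006 0.0004] [-0.6776 -0.4563  5.579 ] [-0.2257  0.1971 -0.004 ] [-0.1092  0.6504 -0.7499  1.5843  0.4825  1.0986 -0.8587]
```

Request:
{"method": "send_rows", "body": {
  "plan": [
    [[0,0,0,0,0,-0.03,0.05],[0,0,0,0,0,-0.06,0.05],[0,0,0,0,0,-0.1,0.05],[0,0,0,0,0,-0.14,0.05],[0,0,0,0,0,-0.16,0.05],[0,0,0,0,0,-0.16,0.05],[0,0,0,0,0,-0.14,0.05],[0,0,0.0145,0,0,-0.1,0.05],[0,0,0.0145,0,0,-0.04,0.05],[0,0,0,0,0,0,0.05]]
  ]
}}

```text
clock: 14.4
position: [0.5308, 0.3552, 0.2463]
ee_rot: [0.679, 0.734, 0.002, 0.001]
ft_force: [0.3, -0.3, -0.5]
grip_width: 0.156
grasp_force: 77.9
```

Request:
{"method": "send_rows", "body": {
  "plan": [
    [[0,0,0,-0.06,0.014,0,0.05],[0,0,0,-0.12,0.028,0,0.05],[0,0,0,-0.16,0.037,0,0.05],[0,0,0,-0.16,0.037,0,0.05],[0,0,0,-0.16,0.037,0,0.05],[0,0,0,-0.16,0.037,0,0.05],[0,0,0,-0.16,0.037,0,0.05],[0,0,0,-0.16,0.037,0,0.05],[0,0,0,-0.16,0.037,0,0.05],[0,0,0,-0.16,0.037,0,0.05],[0,0,0,-0.16,0.037,0,0.05],[0,0,0,-0.16,0.037,0,0.05],[0,0,0,-0.16,0.037,0,0.05],[0,0,0,-0.12,0.028,0,0.05],[0,0,0,-0.06,0.014,0,0.05],[0,0,0,0,0,0,0.05],[0,0,0,0,0,0,0.05]]
  ]
}}

```text
clock: 15.82
position: [0.6607, -0.0606, 0.2423]
ee_rot: [0.679, 0.734, -0.0, -0.001]
ft_force: [-1.1, 0.7, 0.0]
grip_width: 0.151
grasp_force: 77.9
```

Run:
```python
from h import *
s=get_obs();print(s["ft_force"],s["joint_pos"],s["position"]);step([.655,-.0363,.212],1.6488)
```

```text
[-1.0607  0.7325  0.018 ] [ 0.4961  0.5094 -0.687   1.3266  0.3172  1.4174 -0.0982] [ 0.6607 -0.0606  0.2423]
turn units [-0.0014 -0.0007 -0.    ] deg [-0.1223 -0.0562 -0.0024] shift units cur axes [ 0.1232 -0.0189  0.1517] tgt axes [ 0.1234 -0.0192  0.1515]
```

Request:
{"method": "send_rows", "body": {
  "plan": [
    [[0,0,0,0.04,-0.006,0.04,0.05],[0,0,0,0.043,-0.007,0.05,0.05],[0,0,0,0.04,-0.006,0.04,0.05],[0,0,0,0,0,0.02,0.05],[0,0,0,0,0,0,0.05],[0,0,0,0,0,0,0.05]]
  ]
}}

```text
clock: 16.32
position: [0.6556, -0.0361, 0.2135]
ee_rot: [0.679, 0.734, -0.0, -0.0]
ft_force: [0.4, -0.9, 0.3]
grip_width: 0.151
grasp_force: 77.9
```

Run:
```python
from h import *
s=get_obs();p=(s["position"],s["ee_rot"]);print(s["ft_force"]);step([.655,-.0363,.212],1.6488)
im=optics.camera("wrist");cv2.imwrite("pics/w5r.png",im[:,:,::-1])
np.savez("pose5.npz",p=p[0],q=p[1])
# expected pixels
y=.078;Rz=lambda v:np.array([.655,-.0363,.06])+np.array([v[0]*np.cos(y)-v[1]*np.sin(y),v[0]*np.sin(y)+v[1]*np.cos(y),v[2]])
P=np.array([Rz(v) for v in [(2.5e-3,.07,.08),(-6.5e-3,.07,.079),(2.5e-3,-.07,.08),(0,0,.08)]])
print(proj("wrist",P,p))
x0,y0=155,110
cv2.imwrite("pics/w5.png",cv2.resize(im[y0:y0+150,x0:x0+200,::-1],(800,600),interpolation=cv2.INTER_CUBIC))
print((proj("wrist",P,p)-[x0,y0]+.5)*4)
```

```text
[ 0.379  -0.9353  0.2532]
turn units [-0.0003  0.0003  0.0006] deg [-0.0251  0.0225  0.0499] shift units cur axes [-0.0008 -0.0029  0.0077] tgt axes [-0.0008 -0.0029  0.0077]
[[256.9135 106.6085]
 [243.2094 106.6317]
 [256.4068 290.2215]
 [253.1125 208.1286]]
[[409.6542 -11.5659]
 [354.8374 -11.4731]
 [407.6272 722.886 ]
 [394.4499 394.5144]]
```

View pics/w5.png

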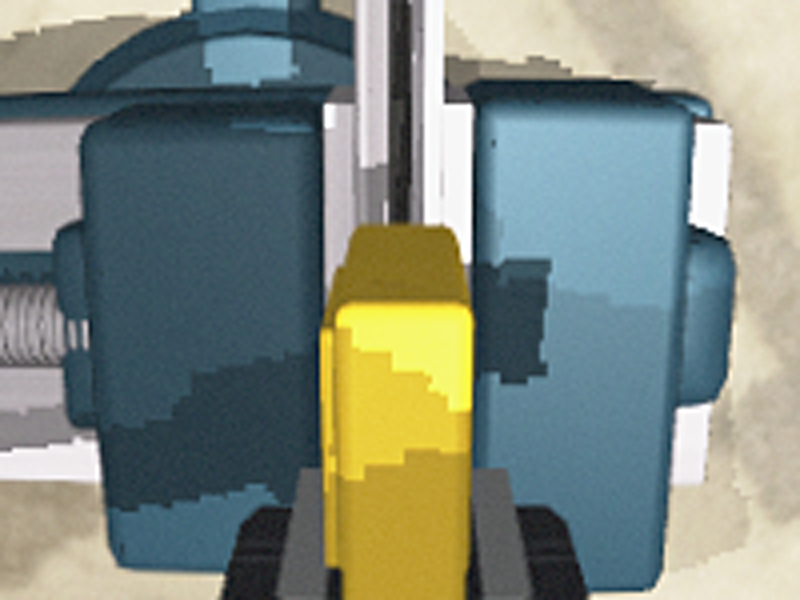

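Run:
```python
from h import *
d=np.load("pose5.npz");p=(d["p"],d["q"]);T=R.from_quat(p[1])
P=p[0]+T.apply([(.04,-.007,.0287),(.04,.007,.0287),(.04,-.007,-.0133),(.04,.007,-.0133)])
print((proj("wrist",P,p)-[155,110]+.5)*4)
im=cv2.imread("pics/w5r.png").astype(int)
for c in(246,248,260,262,264):print(c,im[94:118,c].mean(1).astype(int))
```

```text
[[341.552  219.7366]
 [449.0492 219.7665]
 [319.0069 305.1212]
 [464.7839 305.2146]]
246 [222 222 222 227 226 226 225 225 225 228 228 137 144 184 224 220 219 221
 221 220 219 220 221 220]
248 [222 223 222 226 228 227 227 226 227 230 230 136 143 170 205 202 201 200
 204 204 199 203 199 201]
260 [222 222 223 223 227 223 225 226 225 222 223 226 216 138 137 141 138 138
 140 140 140 139 140 117]
262 [224 225 225 226 226 227 225 223 222 220 221 224 215 237 252 251 250 250
 250 250 250 250 250 250]
264 [226 226 227 227 227 224 225 225 223 220 222 224 219 242 248 247 247 247
 247 247 247 247 247 247]
```

Request:
{"method": "send_rows", "body": {
  "plan": [
    [[0,0,0,-0.001,-0.0055,0.02,0.05],[0,0,0,0,0,0.04,0.05],[0,0,0,0,0,0.04,0.05],[0,0,0,0,0,0.02,0.05],[0,0,0,0,0,0.01,0.05],[0,0,0,0,0,0.01,0.05],[0,0,0,0,0,0,0.05],[0,0,0,0,0,0,0.05]]
  ]
}}

```text
clock: 17.03
position: [0.6547, -0.0365, 0.1859]
ee_rot: [0.679, 0.734, 0.0, 0.0]
ft_force: [0.1, 0.2, -0.6]
grip_width: 0.155
grasp_force: 77.9
```

Run:
```python
from h import *
s=get_obs();print(s["position"],s["ft_force"],s["torque"]);step([.6545,-.0363,.1685],1.6488)
```

```text
[ 0.6547 -0.0365  0.1859] [ 0.1107  0.1568 -0.5853] [0.0131 0.0157 0.051 ]
turn units [0.0001 0.     0.0002] deg [0.0113 0.0033 0.0157] shift units cur axes [ 0.0013 -0.0011  0.0871] tgt axes [ 0.0013 -0.0011  0.0871]
```

Request:
{"method": "send_rows", "body": {
  "plan": [
    [[0,0,0,0,0,0.01,0.05],[0,0,0,0,0,0.01,0.05],[0,0,0,0,0,0.01,0.05],[0,0,0,0,0,0.01,0.05],[0,0,0,0,0,0,0.05],[0,0,0,0,0,0,0.05]]
  ]
}}

```text
clock: 17.53
position: [0.6546, -0.0366, 0.1776]
ee_rot: [0.679, 0.734, -0.0, -0.0]
ft_force: [0.6, 0.6, -1.0]
grip_width: 0.152
grasp_force: 77.8
```

Request:
{"method": "send_rows", "body": {
  "plan": [
    [[0,0,0,0,0,0.01,0.05],[0,0,0,0,0,0.01,0.05],[0,0,0,0,0,0.01,0.05],[0,0,0,0,0,0.0,0.05],[0,0,0,0,0,0,0.05]]
  ]
}}

```text
clock: 17.95
position: [0.6544, -0.0365, 0.1718]
ee_rot: [0.679, 0.734, -0.0, -0.0]
ft_force: [-3.3, 0.4, 2.4]
grip_width: 0.152
grasp_force: 78.7
```

Run:
```python
from h import *
s=get_obs();print(s["position"],s["ft_force"],s["torque"]);step([.6545,-.0363,.1685],1.6488)
```

```text
[ 0.6544 -0.0365  0.1718] [-3.2965  0.4315  2.3733] [ 0.0033  0.8762 -0.1451]
turn units [-0.0004  0.0001  0.0002] deg [-0.0337  0.0044  0.0143] shift units cur axes [0.0012 0.0006 0.0164] tgt axes [0.0012 0.0006 0.0164]
```

Request:
{"method": "send_rows", "body": {
  "plan": [
    [[0,0,0,0,-0.002,0.008,0.05],[0,0,0,0,-0.001,0.008,0.05],[0,0,0,0,0,0.008,0.05],[0,0,0,0,0,0,0.05],[0,0,0,0,0,0,0.05]]
  ]
}}

```text
clock: 18.37
position: [0.6543, -0.0366, 0.1685]
ee_rot: [0.679, 0.734, 0.0, 0.001]
ft_force: [-6.4, -0.7, 12.4]
grip_width: 0.152
grasp_force: 80.0
```

Run:
```python
from h import *
s=get_obs();print(s["position"],s["ft_force"],s["torque"]);step([.6545,-.0363,.1685],1.6488)
```

```text
[ 0.6543 -0.0366  0.1685] [-6.4404 -0.6931 12.3513] [-0.0692  1.5975 -0.131 ]
turn units [0.0008 0.0004 0.0001] deg [0.0712 0.031  0.0065] shift units cur axes [0.0013 0.0009 0.0002] tgt axes [0.0013 0.0009 0.0002]
```

Request:
{"method": "send_rows", "body": {
  "plan": [
    [[0,0,0,0,-0.002,0.006,0.05],[0,0,0,0,-0.002,0.006,0.05],[0,0,0,0,0,0,0.05],[0,0,0,0,0,0,0.05],[0,0,0,0,0,0,0.05]]
  ]
}}

```text
clock: 18.78
position: [0.6543, -0.0365, 0.1684]
ee_rot: [0.679, 0.734, 0.001, 0.002]
ft_force: [-9.6, -0.5, 26.7]
grip_width: 0.153
grasp_force: 81.9
```

Run:
```python
from h import *
s=get_obs();print(s["position"],s["ft_force"],s["torque"],s["ee_rot"]);step([.6545,-.0363,.1685],1.6488)
```

```text
[ 0.6543 -0.0365  0.1684] [-9.6227 -0.4721 26.7419] [-0.1536  2.4494 -0.1058] [0.679  0.7341 0.001  0.0017]
turn units [ 0.0025  0.0008 -0.    ] deg [ 0.2144  0.0671 -0.0033] shift units cur axes [ 0.0011  0.0011 -0.0006] tgt axes [ 0.0011  0.0011 -0.0006]
```

Request:
{"method": "send_rows", "body": {
  "plan": [
    [[0,0,0,0,0,-0.002,0.05],[0,0,0,0,0,0,0.05],[0,0,0,0,0,0,0.05],[0,0,0,0,0,0,0.05],[0,0,0,0,0,0,0.05]]
  ]
}}

```text
clock: 19.2
position: [0.6543, -0.0365, 0.1684]
ee_rot: [0.679, 0.734, 0.001, 0.002]
ft_force: [-9.0, -0.7, 24.0]
grip_width: 0.15
grasp_force: 81.5
```

```bash
python3 -c "
from workcell import job;print(job.hand_in())"
```

```text
the job is handed in; nothing more can be done
None
```

The job is handed in: I wound the crank to about 12 N, past the 10 N for tight. The yellow holder is down behind the lip on its hard stop, label facing the crank, centred to about 1 mm by an image check just before insertion. The arm is still pressing it with about 24 N; seating is judged from height and force, as I took no picture after inserting it.

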